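# Wedge a tube up to the height gauge on a welding table

## Robot

A 6-joint arm with a two-finger parallel gripper is mounted at the origin on the work surface. World frame = base frame: x ahead of the robot, y to its left, z up, the work surface at z = 0. Lengths are in m, angles in rad, forces in N, time in s.
With the tool pointing down it reaches from about 0.325 to 0.85 m from the base axis. Payload 15.5 kg.
Tool frame: the origin (TCP) lies midway between the tips of the shut fingers; the grasp point (between the pads) lies 19 mm behind it; z points along the fingers, y is the direction in which the jaws open and shut (so a half turn about z gives the same grasp; the last joint's range is limited). The gripper opens to 91 mm and grips with 3 to 60 N. Pads are 32 mm wide; open, the fingers measure 118 mm over their backs; the gripper's body (76 mm by 178 mm) begins 60 mm behind the grasp point.
Start: joints at [-1.25, 0.494, 1.345, -0, 1.302, -0.096], TCP at [0.253, -0.571, 0.214] pointing down, gripper open.
Joint ranges: [-2.91, 2.91], [-0.82, 2.16], [0.22, 2.67], [-1.22, 4.37], [0.12, 2.79], [-3.08, 3.08]. Speed limits (rad/s): [1.89, 1.89, 2.57, 3.01, 3.01, 3.01].

## Interface

Orientations are given as [roll, pitch, yaw] about the fixed x, y, z axes, in that order (R = Rz(yaw) Ry(pitch) Rx(roll)).
In Python, from workcell import robot gives the robot as it stands.
- The arm moves only by the tool servo_tool, never from a script. Its argument "increments" is a list of rows, each an object of numbers: "wx", "wy", "wz": the turn, a rotation vector about the tool's x, y, z in degrees; "x", "y", "z": the shift along the tool's x, y, z in mm; "gripper": the closure, from -1 (fully open) to 1 (shut). A call has 1 to 12 rows; each row is the pose to reach, as a shift and turn from the pose measured when the call began, along the tool's axes at that moment; what a row does not reach only later rows make up. A row lasts 1/8 s, in which the tool goes at most 62.5 mm and 10.7 degrees, less where a joint would pass 70% of its speed; a pose out of reach is approached as far as the arm can. A call with a gripper value outside its range is refused whole. The fingers move at their own pace and stop on an object; the grip force is fixed at half the most. Time passes only in rows, so rows that repeat a pose let the fingers close. It gives the time, the measured TCP pose, the force and the opening at its end, in the units of the state.
- robot.read_state(): the state, without advancing time (a new reading comes with each control period).
- robot.snapshot(name): name is "side" or "top"; returns (picture, depth): 420x560x3 uint8, blue, green, red; 420x560 float32, m along the optical axis (not along the pixel's ray), 0 where there is no reading.
- robot.camera_info(name): a dict with "camera_matrix" (3x3 intrinsics, pixels), "rvec" (rotation vector, rad) and "tvec" (3), from world to camera coordinates, as OpenCV has them. Camera axes: x right, y down, z forward; pixel columns grow to the right and rows downward; lengths in m; the calibration is good to about 2 mm. A picture is of the moment at which its call begins. camera_info takes no time and is no camera call.
- robot.finish_job(): hands the job in, once; it reports no verdict.
The state is a dict: "t": time; "q": joint angles; "qvel": joint speeds; "effort": joint torques, N m; "tcp_pos": TCP position; "orientation": TCP orientation; "force": force on the tool from outside, world axes, zero at the start; "ft_torque": the same for the moment, N m; "finger_gap": opening from 0.0 (shut) to 1.0 (fully open).
Only numpy, scipy, OpenCV 4.12 (cv2) and the standard library are available. Lean on these libraries where they do the work, as an engineer would, in place of code of your own. Each camera call takes 0.05 s, during which the arm holds its last target. There are 200 camera calls.

## Task

The free end of the grey steel tube in the welding fixture lies too low: take the taper wedge, slide it thin end first in under the free end, along the tube, and drive it by feel until the tube has come up and just touches the red foot of the height gauge, without forcing the gauge. Let go of the wedge so that the tube stays up on it at that height, then swing the gauge arm out past the free end, about a quarter turn, to leave the tube clear for welding. Leave the other things on the table where they are.

Things in the scene. Friction and masses are not known exactly. Their poses are not given: they have to be found in the camera images.
- wedge: Steel taper wedge, yellow heel, 0.6 kg, 180 mm long, 28 mm wide, flat on the table. Origin: on the sole under the middle of the heel block; x points from heel to thin toe, z up. The heel block, x -18 to 18 mm, is 28 mm high: grip it here across y. From x = 18 to 162 mm the top falls 1 in 6 to 4 mm at the toe.
- wedge_toe (a point): Upper edge of the wedge's thin end: 162 mm along x from the wedge's origin, 4 mm above its sole.
- fixture: Fixed welding fixture, placed and turned anew each run. Origin: on the table below the tube's free end; x runs along the tube away from the free end (the way to drive the wedge), z up. Bare table up to x = 114 mm, then a sub-plate, a packer 12 mm high at x 118 to 138, a rest 18 mm high at x 270 to 300, an end stop at 301, and 16 mm guide pins 42 mm high beside the tube at x 128 and 285.
- tube: Loose grey steel tube, 300 x 50 x 25 mm, 3 mm wall, about 0.9 kg. Origin: middle of the lower edge of its free end; x along the tube to the end stop. It lies on packer and far rest; the free end hangs about 7 mm above the table, nothing under it. Raised, it tips about the far rest; level when the free end is 18 mm up. Sliding the wedge in under it takes a steady push of some 7 to 12 N.
- tube_mark (a point): Point on the tube's upper face, on its middle line, 25 mm from the free end (white scribed line): here the gauge foot meets the tube.
- gauge: Height gauge, fixed: dark blue magnet base 50 x 60 mm, 42 to 48 mm high, with a 12 mm steel column up to 218 mm, beside the tube, 95 mm from its middle line. Origin: on the column's axis, at table level or up to 6 mm below it; its x runs about as the fixture's x.
- gauge_tip (a point): Middle of the flat underside of the red foot (disc 16 mm across, 6 mm thick) on the end of the gauge arm. It stands over the tube's scribed line at the height that the tube's top must reach: 37 to 43 mm above the table, set anew each run. It is rigid: once the tube touches it, the force on it rises by some 6 N per millimetre that the wedge still goes in; more than 12 N would spoil its setting.
- gauge_knob (a point): Middle of the upright black knob on the outer end of the gauge arm, 95 mm from the column's axis, straight above the foot: 14 mm in diameter, 22 mm high, its middle 44 mm above the foot's underside. Push it from the side (or pinch it from above) to swing the arm, a 10 mm rod whose upper side is 33 mm above the foot's underside.
- gauge_arm (a joint): Swing of the gauge arm about the column, rad: 0 with the foot over the tube (its stop), growing to 1.9 as the foot goes out past the free end of the tube (clockwise seen from above). It turns stiffly (about 0.1 N m) and stays where it is left.
- flat_bar: Rusty plain flat bar, 180 x 28 x 12 mm, lies near the wedge; not needed. Origin on its underside, 18 mm from one end.
- offcut_rect: Offcut of rectangular tube, 75 x 50 x 45 mm, on a rusty plate; leave alone.
- pipe_ring: Pipe ring, 56 mm across, 30 mm high, on the same plate; leave alone.
- offcut_square: Offcut of 30 mm square tube, 45 mm long; leave alone.
- magnet_square: Red magnetic welding square, 90 x 16 x 78 mm; leave alone.
- dip_jar: Green jar of nozzle dip with a black cap, 64 mm across, 55 mm high; leave alone.
- wire_brush: Brush with an orange handle; leave alone.
Mind the look-alikes: they are no part of the job. Leave any orange look-alike of the gauge alone. What is shaped like the wedge but green is not meant.

How it is judged:
On the way, in this order (a step that is already met when the one before it is completed fails the run):
1. the wedge has entered thin end first under the free end and carries the tube (x of wedge_toe in the frame of fixture above 0.01 m and angle between the x axis of wedge and the x axis of fixture, either way round below 0.2 rad and contact force between wedge and tube above 0.5 N), for 0.1 s.
2. the tube, raised on the wedge, touches the gauge foot, the arm not yet swung (contact force between tube and gauge above 0.5 N and contact force between wedge and tube above 0.5 N and value of joint gauge_arm below 0.12 rad), for 0.2 s.
3. the gauge arm is swung out, clear of the tube (value of joint gauge_arm above 0.8 rad), for 0.2 s.
At the end, for the whole second after the job is handed in: The tube rests on the wedge at its free end, still in the fixture (within 8 mm), its top at the scribed line within 1.5 mm of the height of the underside of the gauge foot; the wedge lies flat under the free end, released; the gauge arm is swung out by more than 0.8 rad; all at rest (z of tube_mark in the frame of gauge_tip between -0.0015 and 0.0015 m and contact force between wedge and tube above 0.5 N and x of wedge_toe in the frame of fixture above 0.01 m and x of tube in the frame of fixture above -0.008 m and y of tube in the frame of fixture between -0.008 and 0.008 m and angle between wedge's own z axis and vertical below 0.06 rad and value of joint gauge_arm above 0.8 rad and contact force between the fingers and wedge below 0.1 N and linear speed of each of tube, wedge below 0.01 m/s); the robot touches nothing.
It fails at once if the gauge is forced: more than 12 N between the tube and the gauge (contact force between tube and gauge above 12 N).
It fails at once if a bystander is shifted by more than 20 mm (distance of any of flat_bar, offcut_rect, pipe_ring, offcut_square, magnet_square, dip_jar, wire_brush from where it was at the start of the episode above 0.02 m).
It also fails if it takes over 69 s, if anything falls off the work surface, if the arm or the gripper's body presses on something with over 40 N, if the wrist force passes 120 N, or if a joint passes its speed limit or range.

## Working session

There is one attempt and no reset: what is moved stays moved. The work goes in short steps, Python scripts to look and compute and a tool call to move; the robot and the scene stay as the last step left them, time stands still between calls to the robot, and variables do not carry over. Pictures are saved under pics/ and viewed, about 8 in all and at most 12, crops included, and the job is handed in when it is done.

Besides the shell and the picture viewer there is one more tool, called after "Emit:" in YAML: its name, and indented under it one key for each argument. servo_tool: Moves the arm, as the interface text tells. Its arguments: {"type":"object","properties":{"increments":{"type":"array"}},"required":["increments"]}

```bash
mkdir -p pics; cat > h.py <<'E'
import numpy as np, cv2
from workcell import robot
def cam(n):
    c=robot.camera_info(n);K=np.array(c["camera_matrix"],float);R=cv2.Rodrigues(np.array(c["rvec"],float))[0];t=np.array(c["tvec"],float).ravel();return K,R,t
def ray(n,uv,z):
    K,R,t=cam(n);uv=np.atleast_2d(uv).astype(float)
    d=(np.linalg.inv(K)@np.c_[uv,np.ones(len(uv))].T).T@R;o=-R.T@t
    return o+d*((z-o[2])/d[:,2])[:,None]
def proj(n,P):
    K,R,t=cam(n);return cv2.projectPoints(np.atleast_2d(P).astype(float),cv2.Rodrigues(R)[0],t,K,None)[0][:,0]
def cloud(n,D):
    K,R,t=cam(n);v,u=np.mgrid[:D.shape[0],:D.shape[1]]
    p=np.stack([(u-K[0,2])/K[0,0]*D,(v-K[1,2])/K[1,1]*D,D],-1);return (p-t)@R
E
python3 - <<'E'
from h import *
for n in("top","side"):
    I,D=robot.snapshot(n);cv2.imwrite(f"pics/{n}0.png",cv2.resize(I,(784,588),interpolation=cv2.INTER_CUBIC));np.savez(f"{n}0.npz",I=I,D=D)
    K,R,t=cam(n);print(n,K[0,0],-R.T@t,R[2])
print(robot.read_state())
E
```

```text
top 508.895498727466 [ 0.31525264 -0.0424349   1.57909774] [ 0.12131384 -0.00272229 -0.99261047]
side 498.5578752913795 [-0.16974848 -1.00908734  1.0096106 ] [ 0.45875544  0.64170426 -0.61462109]
{'t': 0.1, 'q': array([-1.24953064e+00,  4.94160183e-01,  1.34602052e+00, -1.98113036e-05,
        1.30253763e+00, -9.55399424e-02]), 'qvel': array([-0.00054909, -0.00128725, -0.00089988,  0.00032457, -0.00024382,
        0.0016316 ]), 'effort': array([ 2.35332715e-03, -8.80239773e+01, -3.82540405e+01,  7.09555903e-02,
        4.83399339e-02, -4.57028796e-05]), 'tcp_pos': array([ 0.25289486, -0.57118758,  0.21339005]), 'orientation': array([-3.14047029e+00, -8.83733490e-05,  4.16810842e-01]), 'force': array([ 0.06493567, -0.3358137 , -0.09935819]), 'ft_torque': array([-0.01152418, -0.00264393, -0.01854224]), 'finger_gap': 0.9998277372028874}
```

View pics/top0.png

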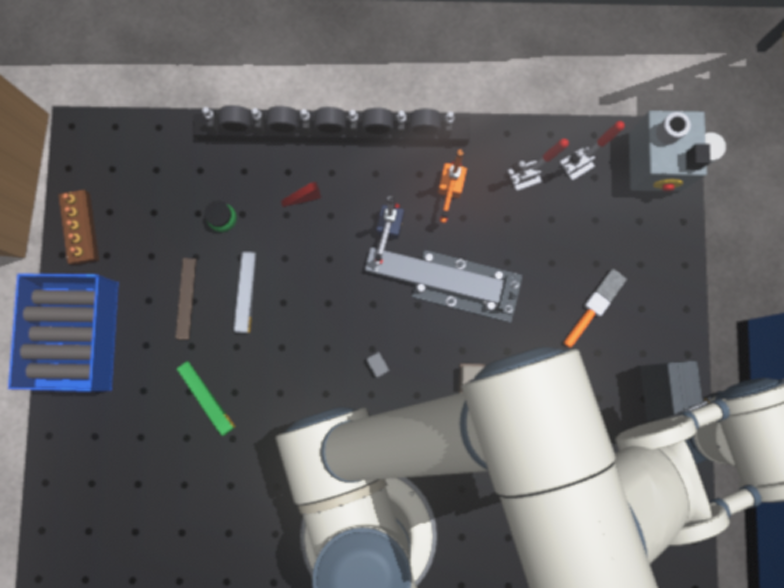

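View pics/side0.png

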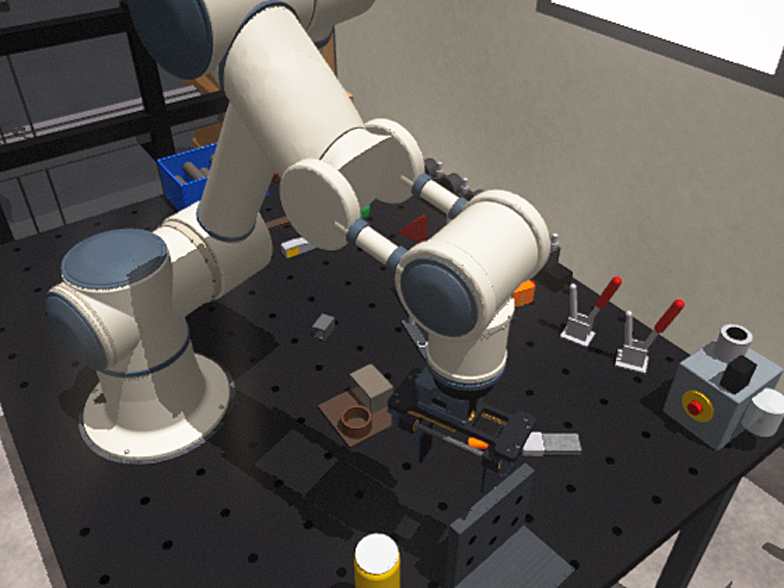

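Top view (784x588 pixels): the candidates for the wedge are the grey bar with a yellow end at (245,292), the rusty bar at (186,298), which is the flat_bar, and the green one at (205,398), which is the look-alike. The grey and yellow one fits. The gauge is the dark blue base at (390,220) with its red foot over the tube end at (376,258). The orange one at (452,185) is the look-alike. I'll confirm with a crop and measure.

```bash
python3 - <<'E'
from h import *
z=np.load("top0.npz");I,D=z["I"],z["D"]
cv2.imwrite("pics/crop1.png",cv2.resize(I[125:240,150:380],None,fx=3.47,fy=3.47,interpolation=cv2.INTER_CUBIC))
P=cloud("top",D)
g=I.astype(int);sat=g.max(2)-g.min(2)
def rect(box,thr,name,zz):
    x0,y0,x1,y1=box;m=np.zeros(D.shape,np.uint8);s=(g[y0:y1,x0:x1].min(2)>thr)
    m[y0:y1,x0:x1]=s*255
    c=max(cv2.findContours(m,cv2.RETR_EXTERNAL,cv2.CHAIN_APPROX_NONE)[0],key=cv2.contourArea)
    W=ray("top",c[:,0],zz)[:,:2].astype(np.float32)*1000
    r=cv2.minAreaRect(W);print(name,r,cv2.boxPoints(r).round(0).tolist())
rect((163,175,190,240),90,"wedge",.014)
rect((258,170,365,220),110,"tube",.037)
hsv=cv2.cvtColor(I,cv2.COLOR_BGR2HSV)
def blob(name,box,lo,hi,zz):
    x0,y0,x1,y1=box;m=cv2.inRange(hsv[y0:y1,x0:x1],lo,hi);v,u=np.nonzero(m)
    print(name,len(u),u.mean()+x0,v.mean()+y0,ray("top",[u.mean()+x0,v.mean()+y0],zz).round(4),(P[y0:y1,x0:x1][m>0]).mean(0).round(4))
blob("yellow",(163,175,190,240),(10,90,60),(35,255,255),.014)
blob("red",(255,170,285,200),(0,100,50),(10,255,255),.04)
blob("blue",(265,140,292,175),(100,80,30),(130,255,255),.045)
np.set_printoptions(linewidth=200,suppress=True)
print((P[178:240:4,175,2]*1000).round(0),(P[175,258:365:5,2]*1000).round(0))
E
```

```text
wedge ((522.1019897460938, 284.08843994140625), (34.8232536315918, 182.4552764892578), 86.62923431396484) [[430.0, 272.0], [612.0, 261.0], [614.0, 296.0], [432.0, 307.0]]
tube ((565.29296875, -135.77268981933594), (299.69775390625, 93.89314270019531), 75.179443359375) [[482.0, -269.0], [572.0, -293.0], [649.0, -3.0], [558.0, 21.0]]
yellow 8 178.125 232.375 [[0.4462 0.27   0.014 ]] [0.4467 0.271  0.009 ]
red 0 nan nan [[nan nan nan]] [nan nan nan]
blue 0 nan nan [[nan nan nan]] [nan nan nan]
[ 1.  3. 10. 13. 13. 15. 16. 20. 22. 22. 25. 25. 26. 29. 28.  1.] [ 3.  1.  3. 73.  2.  9.  3.  3. -0.  0.  1.  1. -4.  4.  2.  4. -1.  4. -0. -1. 13. -1.]<stdin>:17: RuntimeWarning: Mean of empty slice.
  ret = ret.dtype.type(ret / rcount)
  ret = um.true_divide(
```

View pics/crop1.png

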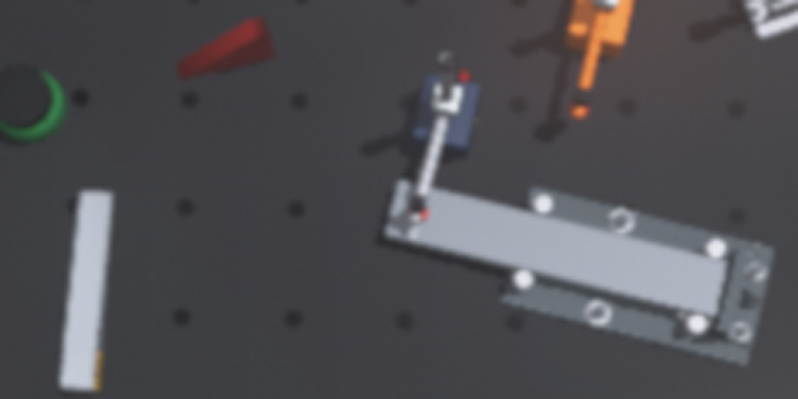

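The crop confirms it. The wedge is on the left with its yellow heel at the bottom, and depth shows 28 mm there, falling to the toe at the top. The blue gauge stands over the tube's free end. Now I'll measure the tube axis.

```bash
python3 - <<'E'
from h import *
z=np.load("top0.npz");I,D=z["I"],z["D"];g=I.astype(int).min(2)
print(g[190,255:300],g[165:225,310])
x0,y0,x1,y1=255,165,368,222
m=np.zeros(D.shape,np.uint8);m[y0:y1,x0:x1]=(g[y0:y1,x0:x1]>125)*255
m=cv2.morphologyEx(m,cv2.MORPH_OPEN,cv2.getStructuringElement(cv2.MORPH_ELLIPSE,(9,9)))
c=max(cv2.findContours(m,cv2.RETR_EXTERNAL,cv2.CHAIN_APPROX_NONE)[0],key=cv2.contourArea)
r=cv2.minAreaRect(ray("top",c[:,0],.036)[:,:2].astype(np.float32)*1000);print(r,cv2.boxPoints(r).round(0).tolist())
# from viewed crop corners
cc=np.array([[397,180],[385,237],[726,258],[716,315]])/3.47+[150,125]
print((ray("top",cc,.036)*1000).round(0).tolist())
print("col base/knob",(ray("top",np.array([[424,212],[412,207]])/3.47+[150,125],.04)*1000).round(0).tolist())
E
```

```text
[ 65  65  65  63  58  68 103 125 118 108 101  99 109 132 155 164 163 162
 163 163 163 164 164 165 164 164 165 164 165 165 165 165 166 166 166 166
 166 166 166 166 166 167 167 167 167] [ 68  70  71  70  70  70  71  70  70  70  69  70  70  70  75  92 103 109
 111 112 110 110 121 149 165 168 168 169 168 168 169 169 170 170 170 170
 170 170 165 141  99  72  76  96 106 106 107 109 108 108 101  78  67  69
  69  68  68  68  69  68]
((562.30224609375, -147.24014282226562), (272.6775817871094, 59.442108154296875), 76.22061157226562) [[501.0, -273.0], [559.0, -287.0], [624.0, -22.0], [566.0, -8.0]]
[[620.0, 7.0, 36.0], [569.0, 16.0, 36.0], [555.0, -285.0, 36.0], [504.0, -276.0, 36.0]]
col base/knob [[591.0, -18.0, 40.0], [595.0, -7.0, 40.0]]
```

Emit:
servo_tool:
  increments:
    - {"x": 0, "y": 0, "z": 0}

```text
validation failed for argument at $.in...
```

```bash
python3 - <<'E'
from h import *
z=np.load("top0.npz");I,D=z["I"],z["D"];g=cv2.cvtColor(I,cv2.COLOR_BGR2GRAY).astype(float)
up=[];lo=[]
for u in range(276,354):
    vc=int(round(185+ (u-265)*0.241+2)); col=g[:,u];d=np.diff(col)
    a=vc-14+np.argmax(d[vc-14:vc-3]);b=vc+3+np.argmin(d[vc+3:vc+14])
    w=d[a-1:a+2];up.append((u,(w*np.arange(a-1,a+2)).sum()/w.sum()+.5))
    w=d[b-1:b+2];lo.append((u,(w*np.arange(b-1,b+2)).sum()/w.sum()+.5))
L=[]
for n,e in(("up",up),("lo",lo)):
    W=ray("top",np.array(e),.035)[:,:2].astype(np.float32)*1000
    vx,vy,x,y=cv2.fitLine(W,cv2.DIST_HUBER,0,.5,.01).ravel()
    yaw=np.degrees(np.arctan2(vy,vx));yaw=yaw-180 if yaw>0 else yaw
    print(n,round(yaw,2),"x at y=0,-250:",[round(float(x+vx/vy*(Y-y)),1) for Y in(0,-100,-250)])
# free end: transition along the tube in middle
for v in (186,189,192): print(v,g[v,256:275].astype(int))
E
```

```text
up -103.34 x at y=0,-250: [621.0, 597.3, 561.7]
lo -103.17 x at y=0,-250: [568.0, 544.6, 509.5]
186 [ 66  65  65  63  58  69 109 142 144 124 107 100 103 114 117 114 125 152
 166]
189 [ 65  66  64  58  59  81 102 103 101 101 101 105 118 139 152 155 160 167
 170]
192 [ 65  64  58  51  68 104 134 143 144 132 121 141 175 188 177 170 170 170
 170]
```

Emit:
servo_tool:
  increments:
    - {"wx": 0, "wy": 0, "wz": -10, "x": 0, "y": 0, "z": 0, "gripper": -1}

```text
t: 0.22
tcp_pos: [0.2528, -0.5709, 0.213]
orientation: [-3.14, -0.001, 0.594]
force: [0.1, -0.1, -0.1]
finger_gap: 0.998
```

Emit:
servo_tool:
  increments:
    - {"wx": 0, "wy": 0, "wz": -142.6, "x": 644, "y": -602, "z": 0, "gripper": -1}
    - {"wx": 0, "wy": 0, "wz": -142.6, "x": 644, "y": -602, "z": 0, "gripper": -1}
    - {"wx": 0, "wy": 0, "wz": -142.6, "x": 644, "y": -602, "z": 0, "gripper": -1}
    - {"wx": 0, "wy": 0, "wz": -142.6, "x": 644, "y": -602, "z": 0, "gripper": -1}
    - {"wx": 0, "wy": 0, "wz": -142.6, "x": 644, "y": -602, "z": 0, "gripper": -1}
    - {"wx": 0, "wy": 0, "wz": -142.6, "x": 644, "y": -602, "z": 0, "gripper": -1}
    - {"wx": 0, "wy": 0, "wz": -142.6, "x": 644, "y": -602, "z": 0, "gripper": -1}
    - {"wx": 0, "wy": 0, "wz": -142.6, "x": 644, "y": -602, "z": 0, "gripper": -1}
    - {"wx": 0, "wy": 0, "wz": -142.6, "x": 644, "y": -602, "z": 0, "gripper": -1}
    - {"wx": 0, "wy": 0, "wz": -142.6, "x": 644, "y": -602, "z": 0, "gripper": -1}
    - {"wx": 0, "wy": 0, "wz": -142.6, "x": 644, "y": -602, "z": 0, "gripper": -1}
    - {"wx": 0, "wy": 0, "wz": -142.6, "x": 644, "y": -602, "z": 0, "gripper": -1}

```text
t: 1.72
tcp_pos: [0.42, 0.1613, 0.2143]
orientation: [3.14, -0.001, 2.845]
force: [2.1, -0.6, 0.8]
finger_gap: 1.0
```

Emit:
servo_tool:
  increments:
    - {"wx": 0, "wy": 0, "wz": -13.6, "x": 8.3, "y": 130, "z": 0, "gripper": -1}
    - {"wx": 0, "wy": 0, "wz": -13.6, "x": 8.3, "y": 130, "z": 60, "gripper": -1}
    - {"wx": 0, "wy": 0, "wz": -13.6, "x": 8.3, "y": 130, "z": 110, "gripper": -1}
    - {"wx": 0, "wy": 0, "wz": -13.6, "x": 8.3, "y": 130, "z": 130, "gripper": -1}
    - {"wx": 0, "wy": 0, "wz": -13.6, "x": 8.3, "y": 130, "z": 130, "gripper": -1}
    - {"wx": 0, "wy": 0, "wz": -13.6, "x": 8.3, "y": 130, "z": 130, "gripper": -1}

```text
t: 2.48
tcp_pos: [0.4506, 0.2883, 0.0856]
orientation: [3.139, 0.001, 3.082]
force: [0.1, 0.3, 0.3]
finger_gap: 0.998
```

```bash
python3 - <<'E'
from h import *
np.set_printoptions(suppress=True)
for n in("top","side"):
    I,D=robot.snapshot(n);np.savez(f"{n}1.npz",I=I,D=D)
    if n=="side":
        # predicted points
        d=np.array([np.cos(np.radians(-103.25)),np.sin(np.radians(-103.25)),0]);F=np.array([.597,.012,0]);m=F+.025*d
        q=proj(n,[F+[0,0,.007],F+.3*d+[0,0,.018],m+[0,0,.033],m+[0,0,.084]]);print(q)
        J=I.copy()
        u,v=q[2].astype(int);x0,y0=max(u-100,0),max(v-75,0)
        C=cv2.resize(J[y0:y0+150,x0:x0+200],(800,600),interpolation=cv2.INTER_CUBIC)
        for p in q: cv2.circle(C,tuple(int(a) for a in (p-[x0,y0])*4+2),3,(255,0,255),-1)
        print(x0,y0);cv2.imwrite("pics/side1.png",C)
E
```

```text
[[287.92487048 203.20615036]
 [330.05798842 261.26213298]
 [291.09994235 201.27174626]
 [291.34439543 188.39505725]]
191 126
```

View pics/side1.png

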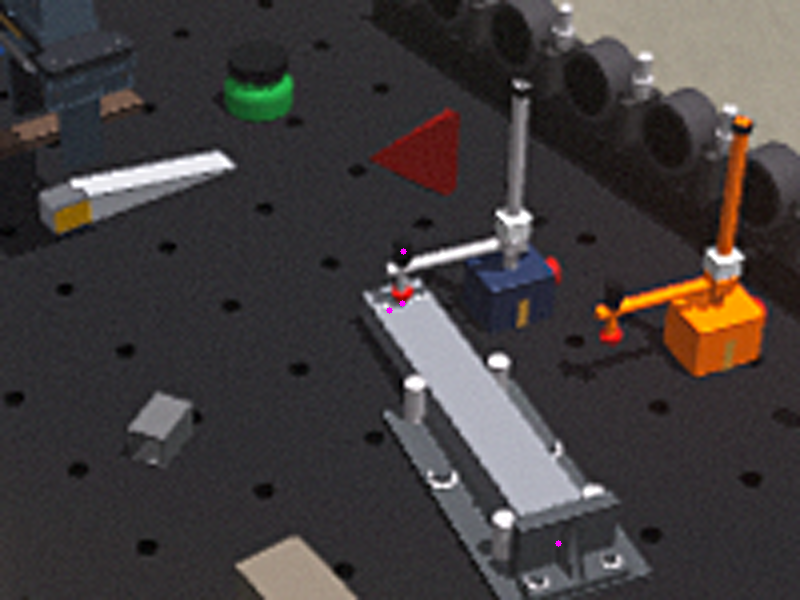

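Side crop: the predicted foot (402,303) and knob (403,251) fall on the red foot and the black knob of the blue gauge. The gripper stands over the yellow heel at (72,217). Now I'll lower and grip.

Emit:
servo_tool:
  increments:
    - {"wx": 0, "wy": 0, "wz": 0, "x": 0, "y": 0, "z": 50, "gripper": -1}
    - {"wx": 0, "wy": 0, "wz": 0, "x": 0, "y": 0, "z": 72, "gripper": -1}
    - {"wx": 0, "wy": 0, "wz": 0, "x": 0, "y": 0, "z": 80, "gripper": -1}
    - {"wx": 0, "wy": 0, "wz": 0, "x": 0, "y": 0, "z": 80, "gripper": -1}
    - {"wx": 0, "wy": 0, "wz": 0, "x": 0, "y": 0, "z": 80, "gripper": 1}
    - {"wx": 0, "wy": 0, "wz": 0, "x": 0, "y": 0, "z": 80, "gripper": 1}
    - {"wx": 0, "wy": 0, "wz": 0, "x": 0, "y": 0, "z": 80, "gripper": 1}
    - {"wx": 0, "wy": 0, "wz": 0, "x": 0, "y": 0, "z": 80, "gripper": 1}
    - {"wx": 0, "wy": 0, "wz": 0, "x": 0, "y": 0, "z": 80, "gripper": 1}
    - {"wx": 0, "wy": 0, "wz": 0, "x": 0, "y": 0, "z": 80, "gripper": 1}

```text
t: 3.82
tcp_pos: [0.451, 0.2885, 0.006]
orientation: [3.139, 0.002, 3.082]
force: [0.0, -0.6, 0.8]
finger_gap: 0.373
```

Emit:
servo_tool:
  increments:
    - {"wx": 0, "wy": 0, "wz": 0, "x": 0, "y": 0, "z": 0, "gripper": 1}
    - {"wx": 0, "wy": 0, "wz": 0, "x": 0, "y": 0, "z": 0, "gripper": 1}
    - {"wx": 0, "wy": 0, "wz": 0, "x": 0, "y": 0, "z": 0, "gripper": 1}
    - {"wx": 0, "wy": 0, "wz": 0, "x": 0, "y": 0, "z": 0, "gripper": 1}
    - {"wx": 0, "wy": 0, "wz": 0, "x": 0, "y": 0, "z": -30, "gripper": 1}
    - {"wx": 0, "wy": 0, "wz": 0, "x": 0, "y": 0, "z": -50, "gripper": 1}
    - {"wx": 0, "wy": 0, "wz": 0, "x": 0, "y": 0, "z": -50, "gripper": 1}

```text
t: 4.7
tcp_pos: [0.4515, 0.2888, 0.0568]
orientation: [3.138, 0.003, 3.082]
force: [0.6, 0.6, -6.4]
finger_gap: 0.304
```

Emit:
servo_tool:
  increments:
    - {"wx": 0, "wy": 0, "wz": 10, "x": 0, "y": 0, "z": -20, "gripper": 1}
    - {"wx": 0, "wy": 0, "wz": 20, "x": 0, "y": 0, "z": -20, "gripper": 1}
    - {"wx": 0, "wy": 0, "wz": 30, "x": 0, "y": 0, "z": -20, "gripper": 1}
    - {"wx": 0, "wy": 0, "wz": 40, "x": 0, "y": 0, "z": -20, "gripper": 1}
    - {"wx": 0, "wy": 0, "wz": 50, "x": 0, "y": 0, "z": -20, "gripper": 1}
    - {"wx": 0, "wy": 0, "wz": 60, "x": 0, "y": 0, "z": -20, "gripper": 1}
    - {"wx": 0, "wy": 0, "wz": 70, "x": 0, "y": 0, "z": -20, "gripper": 1}
    - {"wx": 0, "wy": 0, "wz": 80, "x": -40, "y": -18, "z": -20, "gripper": 1}
    - {"wx": 0, "wy": 0, "wz": 90, "x": -80, "y": -36, "z": -20, "gripper": 1}
    - {"wx": 0, "wy": 0, "wz": 99.8, "x": -120, "y": -54, "z": -20, "gripper": 1}
    - {"wx": 0, "wy": 0, "wz": 99.8, "x": -160, "y": -71, "z": -20, "gripper": 1}
    - {"wx": 0, "wy": 0, "wz": 99.8, "x": -193, "y": -85, "z": -20, "gripper": 1}

```text
t: 6.2
tcp_pos: [0.64, 0.1914, 0.0754]
orientation: [3.14, -0.004, 1.34]
force: [0.1, 0.6, -5.3]
finger_gap: 0.308
```

```bash
python3 - <<'E'
from h import *
s=robot.read_state();print(s["tcp_pos"],s["orientation"])
I=np.load("top0.npz")["I"];hsv=cv2.cvtColor(I,cv2.COLOR_BGR2HSV)[125:155,195:235]
m=cv2.inRange(hsv,(0,120,40),(8,255,255))|cv2.inRange(hsv,(172,120,40),(180,255,255));v,u=np.nonzero(m)
W=ray("top",np.c_[u+195,v+125],.0)[:,:2];print("square z0 x,y range",W.min(0),W.max(0))
W=ray("top",np.c_[u+195,v+125],.078)[:,:2];print("z78",W.min(0),W.max(0))
I,D=robot.snapshot("side");cv2.imwrite("pics/side2.png",cv2.resize(I[100:250,150:350],(800,600),interpolation=cv2.INTER_CUBIC))
I,D=robot.snapshot("top");cv2.imwrite("pics/top2.png",cv2.resize(I[125:245,160:320],(800,600),interpolation=cv2.INTER_CUBIC))
E
```

```text
[0.6400382  0.1913956  0.07538665] [ 3.14005138 -0.00402737  1.33956713]
square z0 x,y range [0.72702128 0.13625321] [0.77388833 0.20842708]
z78 [0.70668184 0.12742686] [0.75123388 0.19603568]
```

View pics/side2.png

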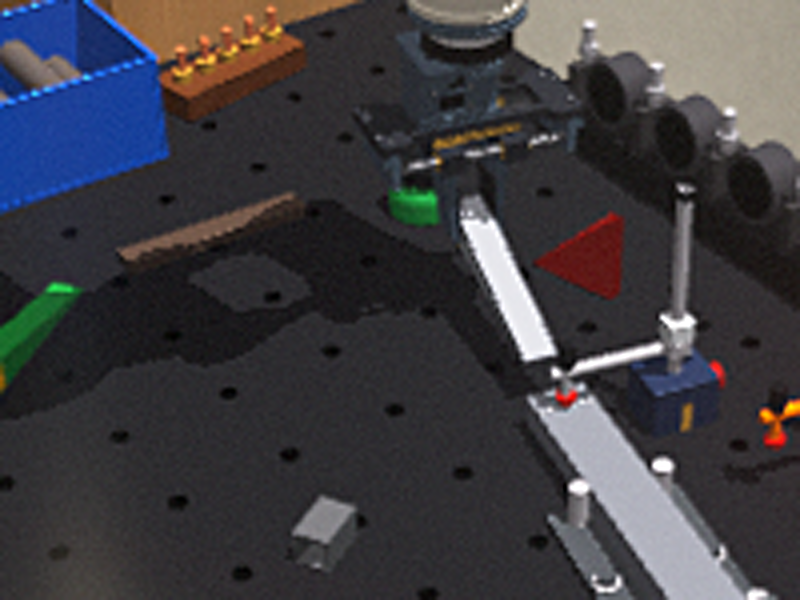

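The side crop shows the wedge held by its heel, lined up with the tube, toe at (540,355) just short of the free end. The square's tall corner is clear of the gripper. I'll lower, then release and regrip so the wedge sits flat.

Emit:
servo_tool:
  increments:
    - {"wx": 0, "wy": 0, "wz": 0, "x": 0, "y": 0, "z": 40, "gripper": 1}
    - {"wx": 0, "wy": 0, "wz": 0, "x": 0, "y": 0, "z": 60, "gripper": 1}
    - {"wx": 0, "wy": 0, "wz": 0, "x": 0, "y": 0, "z": 66, "gripper": 1}
    - {"wx": 0, "wy": 0, "wz": 0, "x": 0, "y": 0, "z": 69, "gripper": 1}
    - {"wx": 0, "wy": 0, "wz": 0, "x": 0, "y": 0, "z": 69, "gripper": 1}
    - {"wx": 0, "wy": 0, "wz": 0, "x": 0, "y": 0, "z": 69, "gripper": 0.2}
    - {"wx": 0, "wy": 0, "wz": 0, "x": 0, "y": 0, "z": 69, "gripper": 0.2}
    - {"wx": 0, "wy": 0, "wz": 0, "x": 0, "y": 0, "z": 69, "gripper": 1}
    - {"wx": 0, "wy": 0, "wz": 0, "x": 0, "y": 0, "z": 69, "gripper": 1}
    - {"wx": 0, "wy": 0, "wz": 0, "x": 0, "y": 0, "z": 69, "gripper": 1}
    - {"wx": 0, "wy": 0, "wz": 0, "x": 0, "y": 0, "z": 69, "gripper": 1}
    - {"wx": 0, "wy": 0, "wz": 0, "x": 0, "y": 0, "z": 69, "gripper": 1}

```text
t: 7.8
tcp_pos: [0.6426, 0.1908, 0.0068]
orientation: [3.137, -0.005, 1.338]
force: [-0.8, 0.7, 5.2]
finger_gap: 0.303
```

```bash
python3 - <<'E'
from h import *
s=robot.read_state();print(s["tcp_pos"],s["orientation"],s["force"])
I,D=robot.snapshot("top");cv2.imwrite("pics/top3.png",cv2.resize(I[125:245,160:320],(800,600),interpolation=cv2.INTER_CUBIC))
d=np.array([np.cos(np.radians(-103.25)),np.sin(np.radians(-103.25)),0]);F=np.array([.597,.012,0])
print((proj("top",[F+[0,0,.032],F+.2*d+[0,0,.04],F-.02*d+[0,0,.004],F-.15*d+[0,0,.025]])-[160,125])*5)
E
```

```text
[0.64255149 0.19078814 0.00677576] [ 3.13720548 -0.00473286  1.33793813] [-0.84575325  0.74619556  5.1596649 ]
[[513.199966   297.61121835]
 [829.44490861 374.36786781]
 [483.75494653 297.93058373]
 [279.6227605  241.19661408]]
```

View pics/top3.png

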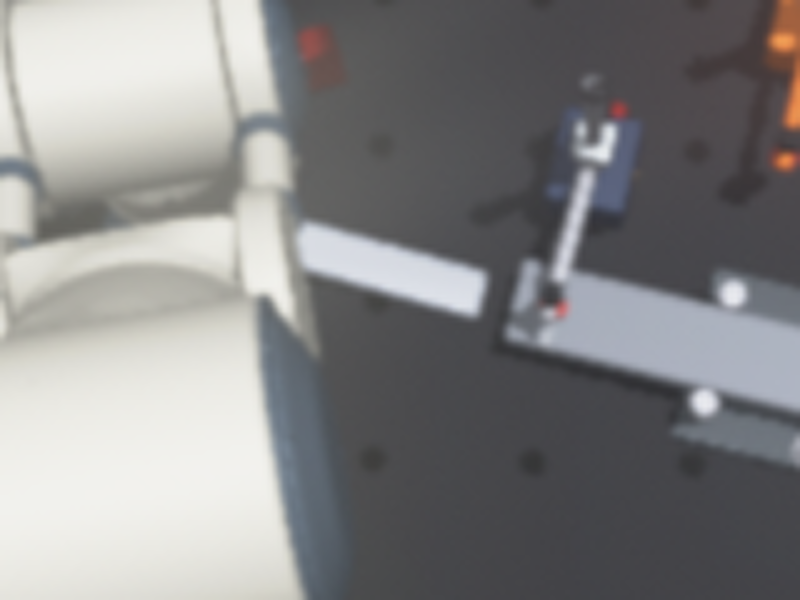

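Top crop: the wedge lies on the tube axis with its toe at (483,295) and the tube end at (515,300), about 2 mm off laterally. I'll start driving (tool -x).

Emit:
servo_tool:
  increments:
    - {"wx": 0, "wy": 0, "wz": 0, "x": -5, "y": -1, "z": -0.5, "gripper": 1}
    - {"wx": 0, "wy": 0, "wz": 0, "x": -12, "y": -2, "z": -0.5, "gripper": 1}
    - {"wx": 0, "wy": 0, "wz": 0, "x": -19, "y": -2, "z": -0.5, "gripper": 1}
    - {"wx": 0, "wy": 0, "wz": 0, "x": -26, "y": -2, "z": -0.5, "gripper": 1}
    - {"wx": 0, "wy": 0, "wz": 0, "x": -31, "y": -2, "z": -0.5, "gripper": 1}
    - {"wx": 0, "wy": 0, "wz": 0, "x": -34, "y": -2, "z": -0.5, "gripper": 1}
    - {"wx": 0, "wy": 0, "wz": 0, "x": -34, "y": -2, "z": -0.5, "gripper": 1}

```text
t: 8.72
tcp_pos: [0.6327, 0.1579, 0.007]
orientation: [3.137, -0.005, 1.338]
force: [-0.5, -0.7, -5.2]
finger_gap: 0.311
```

Emit:
servo_tool:
  increments:
    - {"wx": 0, "wy": 0, "wz": 0, "x": -3, "y": 0, "z": 0, "gripper": 1}
    - {"wx": 0, "wy": 0, "wz": 0, "x": -6, "y": 0, "z": 0, "gripper": 1}
    - {"wx": 0, "wy": 0, "wz": 0, "x": -9, "y": 0, "z": 0, "gripper": 1}
    - {"wx": 0, "wy": 0, "wz": 0, "x": -12, "y": 0, "z": 0, "gripper": 1}

```text
t: 9.22
tcp_pos: [0.63, 0.1464, 0.0071]
orientation: [3.137, -0.005, 1.338]
force: [0.4, 5.6, -4.6]
finger_gap: 0.304
```

Emit:
servo_tool:
  increments:
    - {"wx": 0, "wy": 0, "wz": 0, "x": -2, "y": 0, "z": 0, "gripper": 1}
    - {"wx": 0, "wy": 0, "wz": 0, "x": -4, "y": 0, "z": 0, "gripper": 1}
    - {"wx": 0, "wy": 0, "wz": 0, "x": -6, "y": 0, "z": 0, "gripper": 1}

```text
t: 9.6
tcp_pos: [0.629, 0.1408, 0.0072]
orientation: [3.137, -0.006, 1.338]
force: [0.9, 5.2, -4.5]
finger_gap: 0.302
```

Emit:
servo_tool:
  increments:
    - {"wx": 0, "wy": 0, "wz": 0, "x": -2, "y": 0, "z": 0.4, "gripper": 1}
    - {"wx": 0, "wy": 0, "wz": 0, "x": -4, "y": 0, "z": 0.4, "gripper": 1}
    - {"wx": 0, "wy": 0, "wz": 0, "x": -6, "y": 0, "z": 0.4, "gripper": 1}
    - {"wx": 0, "wy": 0, "wz": 0, "x": -8, "y": 0, "z": 0.4, "gripper": 1}

```text
t: 10.1
tcp_pos: [0.6276, 0.1335, 0.007]
orientation: [3.136, -0.007, 1.337]
force: [1.4, 6.3, -2.9]
finger_gap: 0.31
```

```bash
python3 - <<'E'
from h import *
s=robot.read_state();print(s["tcp_pos"],s["force"],s["ft_torque"])
I,D=robot.snapshot("side")
d=np.array([np.cos(np.radians(-103.25)),np.sin(np.radians(-103.25)),0]);F=np.array([.597,.012,0]);u,v=proj("side",F+.025*d+[0,0,.04])[0].astype(int)
cv2.imwrite("pics/side3.png",cv2.resize(I[v-30:v+30,u-40:u+40],(800,600),interpolation=cv2.INTER_CUBIC))
E
```

```text
[0.62755963 0.13348644 0.00704506] [ 1.41401198  6.34807295 -2.92830731] [ 1.14219003 -0.26208594  0.03117097]
```

View pics/side3.png

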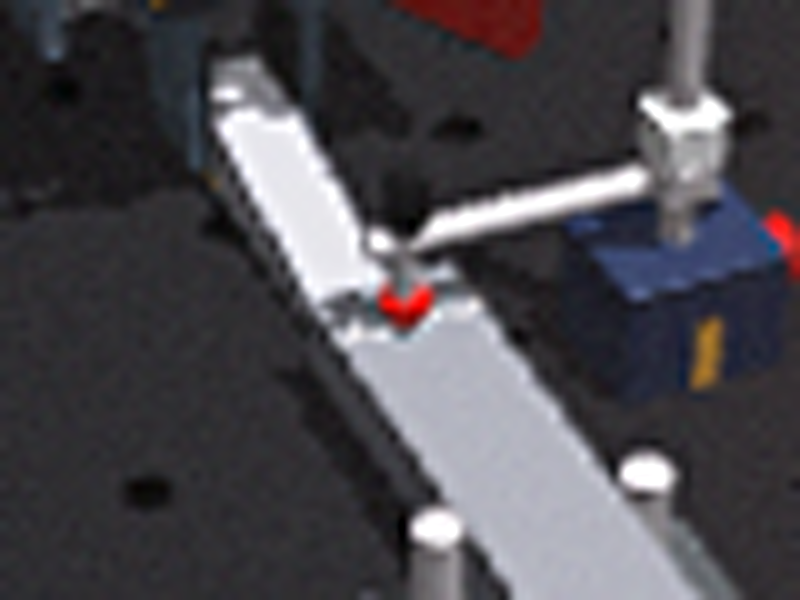

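The side crop shows the toe under the tube's free end (350,300) and the red foot (405,300) just above the tube. From here I drive in small steps by feel.

Emit:
servo_tool:
  increments:
    - {"wx": 0, "wy": 0, "wz": 0, "x": -0.5, "y": 0, "z": 0.2, "gripper": 1}
    - {"wx": 0, "wy": 0, "wz": 0, "x": -1, "y": 0, "z": 0.2, "gripper": 1}
    - {"wx": 0, "wy": 0, "wz": 0, "x": -1, "y": 0, "z": 0.2, "gripper": 1}

```text
t: 10.52
tcp_pos: [0.6275, 0.1327, 0.0071]
orientation: [3.135, -0.008, 1.337]
force: [0.9, 6.2, -2.8]
finger_gap: 0.304
```

Emit:
servo_tool:
  increments:
    - {"wx": 0, "wy": 0, "wz": 0, "x": -0.5, "y": 0, "z": 0, "gripper": 1}
    - {"wx": 0, "wy": 0, "wz": 0, "x": -1, "y": 0, "z": 0, "gripper": 1}
    - {"wx": 0, "wy": 0, "wz": 0, "x": -1, "y": 0, "z": 0, "gripper": 1}

```text
t: 10.9
tcp_pos: [0.6276, 0.1321, 0.0073]
orientation: [3.135, -0.008, 1.337]
force: [0.7, 6.3, -3.9]
finger_gap: 0.305
```

Emit:
servo_tool:
  increments:
    - {"wx": 0, "wy": 0, "wz": 0, "x": -0.7, "y": -0.2, "z": 0.3, "gripper": 1}
    - {"wx": 0, "wy": 0, "wz": 0, "x": -1.4, "y": -0.3, "z": 0.5, "gripper": 1}
    - {"wx": 0, "wy": 0, "wz": 0, "x": -1.4, "y": -0.3, "z": 0.5, "gripper": 1}

```text
t: 11.28
tcp_pos: [0.6274, 0.1313, 0.0071]
orientation: [3.134, -0.009, 1.337]
force: [0.6, 6.7, -0.9]
finger_gap: 0.304
```

Emit:
servo_tool:
  increments:
    - {"wx": 0, "wy": 0, "wz": 0, "x": -0.7, "y": -0.2, "z": 0.3, "gripper": 1}
    - {"wx": 0, "wy": 0, "wz": 0, "x": -1.4, "y": -0.2, "z": 0.3, "gripper": 1}
    - {"wx": 0, "wy": 0, "wz": 0, "x": -1.4, "y": -0.2, "z": 0.3, "gripper": 1}

```text
t: 11.65
tcp_pos: [0.6274, 0.1305, 0.0073]
orientation: [3.133, -0.01, 1.337]
force: [0.4, 7.6, -0.9]
finger_gap: 0.308
```

Emit:
servo_tool:
  increments:
    - {"wx": 0.2, "wy": -0.3, "wz": 0, "x": -0.7, "y": -0.2, "z": 0.3, "gripper": 1}
    - {"wx": 0.5, "wy": -0.6, "wz": 0, "x": -1.4, "y": -0.2, "z": 0.4, "gripper": 1}
    - {"wx": 0.5, "wy": -0.6, "wz": 0, "x": -1.4, "y": -0.2, "z": 0.4, "gripper": 1}

```text
t: 12.02
tcp_pos: [0.627, 0.1295, 0.0068]
orientation: [3.141, -0.0, 1.337]
force: [1.3, 4.9, -5.7]
finger_gap: 0.306
```

Emit:
servo_tool:
  increments:
    - {"wx": 0.1, "wy": -0.1, "wz": 0, "x": -0.7, "y": -0.2, "z": 0.2, "gripper": 1}
    - {"wx": 0.1, "wy": -0.1, "wz": 0, "x": -1.4, "y": -0.2, "z": 0.2, "gripper": 1}
    - {"wx": 0.1, "wy": -0.1, "wz": 0, "x": -1.4, "y": -0.2, "z": 0.2, "gripper": 1}

```text
t: 12.4
tcp_pos: [0.6268, 0.1285, 0.0068]
orientation: [-3.141, 0.001, 1.337]
force: [1.2, 5.3, -4.7]
finger_gap: 0.304
```

Emit:
servo_tool:
  increments:
    - {"wx": 0, "wy": 0, "wz": 0, "x": -0.7, "y": -0.1, "z": 0.4, "gripper": 1}
    - {"wx": 0, "wy": 0, "wz": 0, "x": -1.4, "y": -0.2, "z": 0.4, "gripper": 1}
    - {"wx": 0, "wy": 0, "wz": 0, "x": -1.4, "y": -0.2, "z": 0.4, "gripper": 1}

```text
t: 12.78
tcp_pos: [0.6267, 0.1277, 0.0068]
orientation: [3.141, -0.0, 1.337]
force: [1.3, 6.6, -2.3]
finger_gap: 0.304
```

Emit:
servo_tool:
  increments:
    - {"wx": 0, "wy": -0.1, "wz": 0, "x": -0.7, "y": -0.1, "z": 0.2, "gripper": 1}
    - {"wx": 0, "wy": -0.1, "wz": 0, "x": -1.4, "y": -0.2, "z": 0.2, "gripper": 1}
    - {"wx": 0, "wy": -0.1, "wz": 0, "x": -1.4, "y": -0.2, "z": 0.2, "gripper": 1}

```text
t: 13.15
tcp_pos: [0.6265, 0.1267, 0.0068]
orientation: [3.141, 0.001, 1.337]
force: [1.1, 6.0, -4.2]
finger_gap: 0.307
```

Emit:
servo_tool:
  increments:
    - {"wx": 0, "wy": -0.1, "wz": 0, "x": -0.7, "y": -0.1, "z": 0.3, "gripper": 1}
    - {"wx": 0, "wy": -0.1, "wz": 0, "x": -1.4, "y": -0.2, "z": 0.3, "gripper": 1}
    - {"wx": 0, "wy": -0.1, "wz": 0, "x": -1.4, "y": -0.2, "z": 0.3, "gripper": 1}

```text
t: 13.52
tcp_pos: [0.6264, 0.1257, 0.0068]
orientation: [3.14, 0.001, 1.337]
force: [0.7, 6.6, -3.4]
finger_gap: 0.305
```

Emit:
servo_tool:
  increments:
    - {"wx": 0, "wy": -0.1, "wz": 0, "x": -0.7, "y": -0.1, "z": 0.3, "gripper": 1}
    - {"wx": 0, "wy": -0.1, "wz": 0, "x": -1.4, "y": -0.2, "z": 0.3, "gripper": 1}
    - {"wx": 0, "wy": -0.1, "wz": 0, "x": -1.4, "y": -0.2, "z": 0.3, "gripper": 1}

```text
t: 13.9
tcp_pos: [0.6263, 0.1248, 0.0068]
orientation: [3.139, 0.002, 1.337]
force: [2.4, 6.3, -4.1]
finger_gap: 0.307
```

Emit:
servo_tool:
  increments:
    - {"wx": 0, "wy": -0.1, "wz": 0, "x": -0.7, "y": -0.1, "z": 0.3, "gripper": 1}
    - {"wx": 0.1, "wy": -0.1, "wz": 0, "x": -1.4, "y": -0.2, "z": 0.3, "gripper": 1}
    - {"wx": 0.1, "wy": -0.1, "wz": 0, "x": -1.4, "y": -0.2, "z": 0.3, "gripper": 1}

```text
t: 14.28
tcp_pos: [0.6261, 0.1239, 0.0068]
orientation: [3.14, 0.003, 1.337]
force: [1.2, 6.8, -4.0]
finger_gap: 0.298
```

Emit:
servo_tool:
  increments:
    - {"wx": 0, "wy": -0.1, "wz": 0, "x": -0.7, "y": -0.1, "z": 0.3, "gripper": 1}
    - {"wx": 0.1, "wy": -0.1, "wz": 0, "x": -1.4, "y": -0.2, "z": 0.3, "gripper": 1}
    - {"wx": 0.1, "wy": -0.1, "wz": 0, "x": -1.4, "y": -0.2, "z": 0.3, "gripper": 1}

```text
t: 14.65
tcp_pos: [0.626, 0.123, 0.0068]
orientation: [3.141, 0.004, 1.337]
force: [0.9, 5.8, -3.0]
finger_gap: 0.303
```

Emit:
servo_tool:
  increments:
    - {"wx": 0, "wy": 0.1, "wz": 0, "x": -0.7, "y": -0.1, "z": 0.3, "gripper": 1}
    - {"wx": 0, "wy": 0.1, "wz": 0, "x": -1.4, "y": -0.2, "z": 0.3, "gripper": 1}
    - {"wx": 0, "wy": 0.1, "wz": 0, "x": -1.4, "y": -0.2, "z": 0.3, "gripper": 1}

```text
t: 15.02
tcp_pos: [0.6259, 0.122, 0.0068]
orientation: [3.14, 0.001, 1.337]
force: [1.3, 5.1, -3.1]
finger_gap: 0.305
```

Emit:
servo_tool:
  increments:
    - {"wx": 0, "wy": 0, "wz": 0, "x": -0.7, "y": -0.1, "z": 0.3, "gripper": 1}
    - {"wx": 0, "wy": 0, "wz": 0, "x": -1.4, "y": -0.2, "z": 0.3, "gripper": 1}
    - {"wx": 0, "wy": 0, "wz": 0, "x": -1.4, "y": -0.2, "z": 0.3, "gripper": 1}

```text
t: 15.4
tcp_pos: [0.6257, 0.1211, 0.0068]
orientation: [3.139, 0.0, 1.337]
force: [1.2, 6.6, -2.3]
finger_gap: 0.307
```

Emit:
servo_tool:
  increments:
    - {"wx": 0, "wy": 0, "wz": 0, "x": -0.7, "y": -0.1, "z": 0.3, "gripper": 1}
    - {"wx": 0.1, "wy": 0, "wz": 0, "x": -1.4, "y": -0.2, "z": 0.3, "gripper": 1}
    - {"wx": 0.1, "wy": 0, "wz": 0, "x": -1.4, "y": -0.2, "z": 0.3, "gripper": 1}

```text
t: 15.78
tcp_pos: [0.6256, 0.1201, 0.0068]
orientation: [3.14, -0.0, 1.337]
force: [1.7, 5.5, -2.6]
finger_gap: 0.306
```

Emit:
servo_tool:
  increments:
    - {"wx": 0, "wy": 0, "wz": 0, "x": -0.7, "y": -0.1, "z": 0.3, "gripper": 1}
    - {"wx": 0.1, "wy": 0, "wz": 0, "x": -1.4, "y": -0.2, "z": 0.3, "gripper": 1}
    - {"wx": 0.1, "wy": 0, "wz": 0, "x": -1.4, "y": -0.2, "z": 0.3, "gripper": 1}

```text
t: 16.15
tcp_pos: [0.6255, 0.1191, 0.0068]
orientation: [3.141, -0.001, 1.337]
force: [1.1, 6.8, -2.9]
finger_gap: 0.305
```

Emit:
servo_tool:
  increments:
    - {"wx": 0, "wy": 0, "wz": 0, "x": -0.7, "y": -0.1, "z": 0.3, "gripper": 1}
    - {"wx": 0, "wy": 0, "wz": 0, "x": -1.4, "y": -0.2, "z": 0.3, "gripper": 1}
    - {"wx": 0, "wy": 0, "wz": 0, "x": -1.4, "y": -0.2, "z": 0.3, "gripper": 1}

```text
t: 16.52
tcp_pos: [0.6253, 0.1181, 0.0069]
orientation: [3.14, -0.002, 1.337]
force: [1.9, 7.5, -2.1]
finger_gap: 0.303
```

Emit:
servo_tool:
  increments:
    - {"wx": 0, "wy": 0, "wz": 0, "x": -0.7, "y": -0.1, "z": 0.3, "gripper": 1}
    - {"wx": 0, "wy": 0, "wz": 0, "x": -1.4, "y": -0.2, "z": 0.3, "gripper": 1}
    - {"wx": 0, "wy": 0, "wz": 0, "x": -1.4, "y": -0.2, "z": 0.3, "gripper": 1}

```text
t: 16.9
tcp_pos: [0.6252, 0.1172, 0.0069]
orientation: [3.139, -0.003, 1.337]
force: [1.9, 6.7, -1.5]
finger_gap: 0.308
```

Emit:
servo_tool:
  increments:
    - {"wx": 0, "wy": 0, "wz": 0, "x": -0.7, "y": -0.1, "z": 0.2, "gripper": 1}
    - {"wx": 0.1, "wy": -0.1, "wz": 0, "x": -1.4, "y": -0.2, "z": 0.3, "gripper": 1}
    - {"wx": 0.1, "wy": -0.1, "wz": 0, "x": -1.4, "y": -0.2, "z": 0.3, "gripper": 1}

```text
t: 17.27
tcp_pos: [0.625, 0.1162, 0.0069]
orientation: [3.14, -0.002, 1.337]
force: [0.8, 5.6, -2.5]
finger_gap: 0.308
```

Emit:
servo_tool:
  increments:
    - {"wx": 0, "wy": 0, "wz": 0, "x": -0.7, "y": -0.1, "z": 0.3, "gripper": 1}
    - {"wx": 0, "wy": 0, "wz": 0, "x": -1.4, "y": -0.2, "z": 0.3, "gripper": 1}
    - {"wx": 0, "wy": 0, "wz": 0, "x": -1.4, "y": -0.2, "z": 0.3, "gripper": 1}

```text
t: 17.65
tcp_pos: [0.6249, 0.1152, 0.007]
orientation: [3.139, -0.002, 1.337]
force: [1.7, 6.0, -2.5]
finger_gap: 0.302
```

Emit:
servo_tool:
  increments:
    - {"wx": 0, "wy": 0, "wz": 0, "x": -0.7, "y": -0.1, "z": 0.3, "gripper": 1}
    - {"wx": 0.1, "wy": -0.1, "wz": 0, "x": -1.4, "y": -0.2, "z": 0.4, "gripper": 1}
    - {"wx": 0.1, "wy": -0.1, "wz": 0, "x": -1.4, "y": -0.2, "z": 0.4, "gripper": 1}

```text
t: 18.02
tcp_pos: [0.6247, 0.1142, 0.0068]
orientation: [3.14, -0.001, 1.337]
force: [1.3, 7.1, -3.6]
finger_gap: 0.305
```

Emit:
servo_tool:
  increments:
    - {"wx": 0, "wy": 0, "wz": 0, "x": -0.7, "y": -0.1, "z": 0.3, "gripper": 1}
    - {"wx": 0, "wy": 0, "wz": 0, "x": -1.4, "y": -0.2, "z": 0.3, "gripper": 1}
    - {"wx": 0, "wy": 0, "wz": 0, "x": -1.4, "y": -0.2, "z": 0.3, "gripper": 1}

```text
t: 18.4
tcp_pos: [0.6246, 0.1133, 0.0069]
orientation: [3.139, -0.002, 1.337]
force: [0.6, 6.8, -0.9]
finger_gap: 0.305
```

Emit:
servo_tool:
  increments:
    - {"wx": 0, "wy": 0, "wz": 0, "x": -0.7, "y": -0.1, "z": 0.2, "gripper": 1}
    - {"wx": 0.1, "wy": -0.1, "wz": 0, "x": -1.4, "y": -0.2, "z": 0.3, "gripper": 1}
    - {"wx": 0.1, "wy": -0.1, "wz": 0, "x": -1.4, "y": -0.2, "z": 0.3, "gripper": 1}

```text
t: 18.77
tcp_pos: [0.6244, 0.1123, 0.0068]
orientation: [3.14, -0.001, 1.337]
force: [1.4, 6.4, -3.1]
finger_gap: 0.306
```

Emit:
servo_tool:
  increments:
    - {"wx": 0, "wy": 0, "wz": 0, "x": -0.7, "y": -0.1, "z": 0.3, "gripper": 1}
    - {"wx": 0, "wy": 0, "wz": 0, "x": -1.4, "y": -0.2, "z": 0.3, "gripper": 1}
    - {"wx": 0, "wy": 0, "wz": 0, "x": -1.4, "y": -0.2, "z": 0.3, "gripper": 1}

```text
t: 19.15
tcp_pos: [0.6243, 0.1112, 0.0068]
orientation: [3.139, -0.002, 1.337]
force: [1.9, 5.9, -3.4]
finger_gap: 0.306
```

Emit:
servo_tool:
  increments:
    - {"wx": 0, "wy": 0, "wz": 0, "x": -0.7, "y": -0.1, "z": 0.2, "gripper": 1}
    - {"wx": 0.1, "wy": -0.1, "wz": 0, "x": -1.4, "y": -0.2, "z": 0.3, "gripper": 1}
    - {"wx": 0.1, "wy": -0.1, "wz": 0, "x": -1.4, "y": -0.2, "z": 0.3, "gripper": 1}

```text
t: 19.52
tcp_pos: [0.6241, 0.1102, 0.0068]
orientation: [3.14, -0.001, 1.337]
force: [0.4, 6.0, -3.0]
finger_gap: 0.307
```

```bash
python3 - <<'E'
from h import *
I,D=robot.snapshot("side")
d=np.array([np.cos(np.radians(-103.25)),np.sin(np.radians(-103.25)),0]);F=np.array([.597,.012,0]);u,v=proj("side",F+.025*d+[0,0,.04])[0].astype(int)
cv2.imwrite("pics/side4.png",cv2.resize(I[v-30:v+30,u-40:u+40],(800,600),interpolation=cv2.INTER_CUBIC))
E
```

```text
(no output)
```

View pics/side4.png

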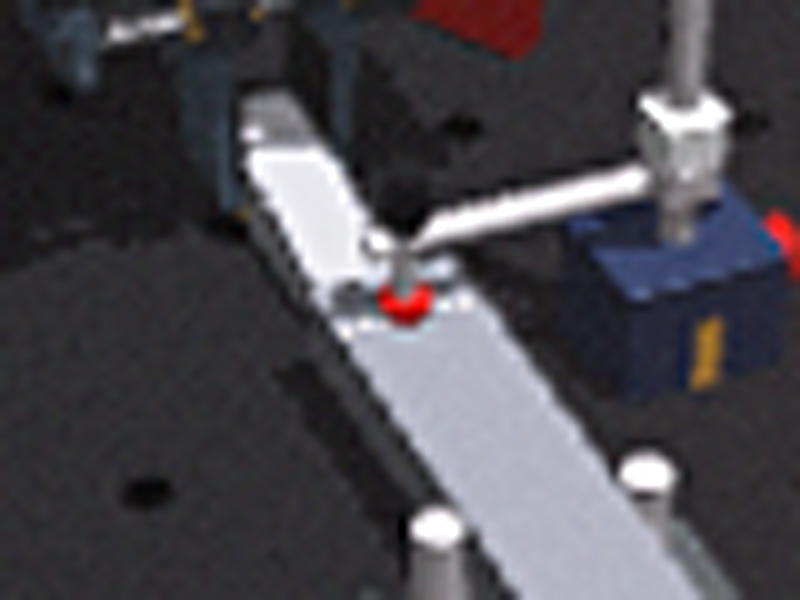

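The wedge has gone in further with the gripper. The tube is higher: the scribed line runs through (340,328) to (465,300), close under the red foot (405,305). I'll carry on in small steps.

Emit:
servo_tool:
  increments:
    - {"wx": 0, "wy": 0, "wz": 0, "x": -0.7, "y": -0.1, "z": 0.3, "gripper": 1}
    - {"wx": 0, "wy": 0, "wz": 0, "x": -1.3, "y": -0.2, "z": 0.3, "gripper": 1}
    - {"wx": 0, "wy": 0, "wz": 0, "x": -1.3, "y": -0.2, "z": 0.3, "gripper": 1}

```text
t: 19.95
tcp_pos: [0.624, 0.1094, 0.0068]
orientation: [3.139, -0.001, 1.337]
force: [0.7, 7.2, -3.3]
finger_gap: 0.304
```

Emit:
servo_tool:
  increments:
    - {"wx": 0, "wy": 0, "wz": 0, "x": -0.7, "y": -0.1, "z": 0.3, "gripper": 1}
    - {"wx": 0.1, "wy": -0.1, "wz": 0, "x": -1.3, "y": -0.2, "z": 0.3, "gripper": 1}
    - {"wx": 0.1, "wy": -0.1, "wz": 0, "x": -1.3, "y": -0.2, "z": 0.3, "gripper": 1}

```text
t: 20.32
tcp_pos: [0.6238, 0.1085, 0.0068]
orientation: [3.14, -0.0, 1.338]
force: [0.6, 6.2, -2.9]
finger_gap: 0.306
```

Emit:
servo_tool:
  increments:
    - {"wx": 0, "wy": 0, "wz": 0, "x": -0.7, "y": -0.1, "z": 0.3, "gripper": 1}
    - {"wx": 0, "wy": 0, "wz": 0, "x": -1.3, "y": -0.2, "z": 0.3, "gripper": 1}
    - {"wx": 0, "wy": 0, "wz": 0, "x": -1.3, "y": -0.2, "z": 0.3, "gripper": 1}

```text
t: 20.7
tcp_pos: [0.6237, 0.1075, 0.0068]
orientation: [3.139, -0.001, 1.338]
force: [1.8, 5.7, -1.9]
finger_gap: 0.308
```

Emit:
servo_tool:
  increments:
    - {"wx": 0, "wy": 0, "wz": 0, "x": -0.7, "y": -0.1, "z": 0.3, "gripper": 1}
    - {"wx": 0.1, "wy": 0, "wz": 0, "x": -1.3, "y": -0.2, "z": 0.3, "gripper": 1}
    - {"wx": 0.1, "wy": 0, "wz": 0, "x": -1.3, "y": -0.2, "z": 0.3, "gripper": 1}

```text
t: 21.08
tcp_pos: [0.6235, 0.1067, 0.0068]
orientation: [3.14, -0.002, 1.338]
force: [0.6, 5.8, -2.2]
finger_gap: 0.307
```

Emit:
servo_tool:
  increments:
    - {"wx": 0, "wy": 0, "wz": 0, "x": -0.7, "y": -0.1, "z": 0.3, "gripper": 1}
    - {"wx": 0, "wy": 0, "wz": 0, "x": -1.3, "y": -0.2, "z": 0.3, "gripper": 1}
    - {"wx": 0, "wy": 0, "wz": 0, "x": -1.3, "y": -0.2, "z": 0.3, "gripper": 1}

```text
t: 21.45
tcp_pos: [0.6234, 0.1058, 0.0069]
orientation: [3.139, -0.003, 1.338]
force: [1.8, 7.4, -2.1]
finger_gap: 0.305
```

Emit:
servo_tool:
  increments:
    - {"wx": 0, "wy": -0.1, "wz": 0, "x": -0.7, "y": -0.1, "z": 0.3, "gripper": 1}
    - {"wx": 0.1, "wy": -0.1, "wz": 0, "x": -1.3, "y": -0.2, "z": 0.3, "gripper": 1}
    - {"wx": 0.1, "wy": -0.1, "wz": 0, "x": -1.3, "y": -0.2, "z": 0.3, "gripper": 1}

```text
t: 21.82
tcp_pos: [0.6232, 0.1049, 0.0068]
orientation: [3.14, -0.002, 1.338]
force: [1.0, 6.9, -2.5]
finger_gap: 0.305
```

Emit:
servo_tool:
  increments:
    - {"wx": 0, "wy": 0, "wz": 0, "x": -0.7, "y": -0.1, "z": 0.3, "gripper": 1}
    - {"wx": 0, "wy": 0, "wz": 0, "x": -1.3, "y": -0.2, "z": 0.3, "gripper": 1}
    - {"wx": 0, "wy": 0, "wz": 0, "x": -1.3, "y": -0.2, "z": 0.3, "gripper": 1}

```text
t: 22.2
tcp_pos: [0.6231, 0.104, 0.0069]
orientation: [3.139, -0.002, 1.338]
force: [1.4, 5.7, -2.6]
finger_gap: 0.308
```

Emit:
servo_tool:
  increments:
    - {"wx": 0, "wy": 0, "wz": 0, "x": -0.7, "y": -0.1, "z": 0.3, "gripper": 1}
    - {"wx": 0.1, "wy": -0.1, "wz": 0, "x": -1.3, "y": -0.2, "z": 0.3, "gripper": 1}
    - {"wx": 0.1, "wy": -0.1, "wz": 0, "x": -1.3, "y": -0.2, "z": 0.3, "gripper": 1}

```text
t: 22.58
tcp_pos: [0.6229, 0.1031, 0.0068]
orientation: [3.14, -0.001, 1.338]
force: [0.2, 6.3, -3.4]
finger_gap: 0.303
```

Emit:
servo_tool:
  increments:
    - {"wx": 0, "wy": 0, "wz": 0, "x": -0.7, "y": -0.1, "z": 0.3, "gripper": 1}
    - {"wx": 0, "wy": 0, "wz": 0, "x": -1.3, "y": -0.2, "z": 0.3, "gripper": 1}
    - {"wx": 0, "wy": 0, "wz": 0, "x": -1.3, "y": -0.2, "z": 0.3, "gripper": 1}

```text
t: 22.95
tcp_pos: [0.6228, 0.1023, 0.0068]
orientation: [3.139, -0.002, 1.338]
force: [0.9, 7.7, -2.2]
finger_gap: 0.302
```

Emit:
servo_tool:
  increments:
    - {"wx": 0, "wy": 0, "wz": 0, "x": -0.7, "y": -0.1, "z": 0.3, "gripper": 1}
    - {"wx": 0.1, "wy": 0, "wz": 0, "x": -1.3, "y": -0.2, "z": 0.3, "gripper": 1}
    - {"wx": 0.1, "wy": 0, "wz": 0, "x": -1.3, "y": -0.2, "z": 0.3, "gripper": 1}

```text
t: 23.32
tcp_pos: [0.6228, 0.1018, 0.0069]
orientation: [3.14, -0.003, 1.338]
force: [2.4, 10.3, -1.9]
finger_gap: 0.304
```

Force jumps from 7.7 to 10.3 N and the advance shrinks, so this looks like gauge contact. I'll confirm with a small nudge.

Emit:
servo_tool:
  increments:
    - {"wx": 0, "wy": 0, "wz": 0, "x": -0.7, "y": 0, "z": 0.2, "gripper": 1}
    - {"wx": 0, "wy": 0, "wz": 0, "x": -0.7, "y": 0, "z": 0.2, "gripper": 1}

```text
t: 23.58
tcp_pos: [0.6229, 0.1018, 0.0069]
orientation: [3.139, -0.004, 1.338]
force: [1.3, 10.6, -3.5]
finger_gap: 0.305
```

Emit:
servo_tool:
  increments:
    - {"wx": 0, "wy": 0, "wz": 0, "x": -0.8, "y": 0, "z": 0.2, "gripper": 1}
    - {"wx": 0, "wy": 0, "wz": 0, "x": -0.8, "y": 0, "z": 0.2, "gripper": 1}
    - {"wx": 0, "wy": 0, "wz": 0, "x": -0.8, "y": 0, "z": 0.2, "gripper": 1}

```text
t: 23.95
tcp_pos: [0.6229, 0.1018, 0.0069]
orientation: [3.139, -0.005, 1.338]
force: [0.4, 11.2, -3.8]
finger_gap: 0.301
```

Force holds at 11.2 N with no advance, against 6 to 7 N before, so the tube is on the gauge foot. I'll relax, release and rise.

Emit:
servo_tool:
  increments:
    - {"wx": 0, "wy": 0, "wz": 0, "x": -0.3, "y": 0, "z": 0.4, "gripper": 1}
    - {"wx": 0, "wy": 0, "wz": 0, "x": -0.3, "y": 0, "z": 0.4, "gripper": -0.2}
    - {"wx": 0, "wy": 0, "wz": 0, "x": -0.3, "y": 0, "z": 0.4, "gripper": -0.2}
    - {"wx": 0, "wy": 0, "wz": 0, "x": -0.3, "y": 0, "z": 0.4, "gripper": -0.2}
    - {"wx": 0, "wy": 0, "wz": 0, "x": -0.3, "y": 0, "z": 0.4, "gripper": -0.2}
    - {"wx": 0, "wy": 0, "wz": 0, "x": -0.3, "y": 0, "z": 0.4, "gripper": -0.2}
    - {"wx": 0, "wy": 0, "wz": 0, "x": 0, "y": 0, "z": -10, "gripper": -0.2}
    - {"wx": 0, "wy": 0, "wz": 0, "x": 0, "y": 0, "z": -40, "gripper": -0.2}
    - {"wx": 0, "wy": 0, "wz": 0, "x": 0, "y": 0, "z": -90, "gripper": -0.2}
    - {"wx": 0, "wy": 0, "wz": 0, "x": 0, "y": 0, "z": -143, "gripper": 1}
    - {"wx": 0, "wy": 0, "wz": 0, "x": 0, "y": 0, "z": -143, "gripper": 1}

```text
t: 25.32
tcp_pos: [0.6248, 0.1014, 0.155]
orientation: [3.131, -0.008, 1.338]
force: [-0.2, 0.2, -1.0]
finger_gap: 0.41
```

```bash
cat > plan.py <<'E'
from h import *
C=np.array([.6835,-.034]);r0=np.arctan2(.229,-.973)
def target(phi): # deg swung
    a=r0-np.radians(phi);return C+.097*np.array([np.cos(a),np.sin(a)]),np.radians(166.75-phi)
def show(phis,z):
    s=robot.read_state();p=s["tcp_pos"];y=s["orientation"][2];print(p.round(4),round(y,3),s["force"].round(1))
    for ph in phis:
        T,Y=target(ph);dx,dy=(T-p[:2])*1000;w=(Y-y+np.pi)%(2*np.pi)-np.pi
        print(ph,"x %.1f y %.1f z %.1f wz %.1f"%(np.cos(y)*dx+np.sin(y)*dy,np.sin(y)*dx-np.cos(y)*dy,(p[2]-z)*1000,-np.degrees(w)))
E
python3 - <<'E'
from plan import *
show([-27],.15)
I,D=robot.snapshot("side")
d=np.array([np.cos(np.radians(-103.25)),np.sin(np.radians(-103.25)),0]);F=np.array([.597,.012,0]);u,v=proj("side",F+.025*d+[0,0,.04])[0].astype(int)
cv2.imwrite("pics/side5.png",cv2.resize(I[v-40:v+35,u-50:u+50],(800,600),interpolation=cv2.INTER_CUBIC))
E
```

```text
[0.6248 0.1014 0.155 ] 1.338 [-0.2  0.2 -1. ]
-27 x -162.3 y 2.0 z 5.0 wz -117.1
```

View pics/side5.png

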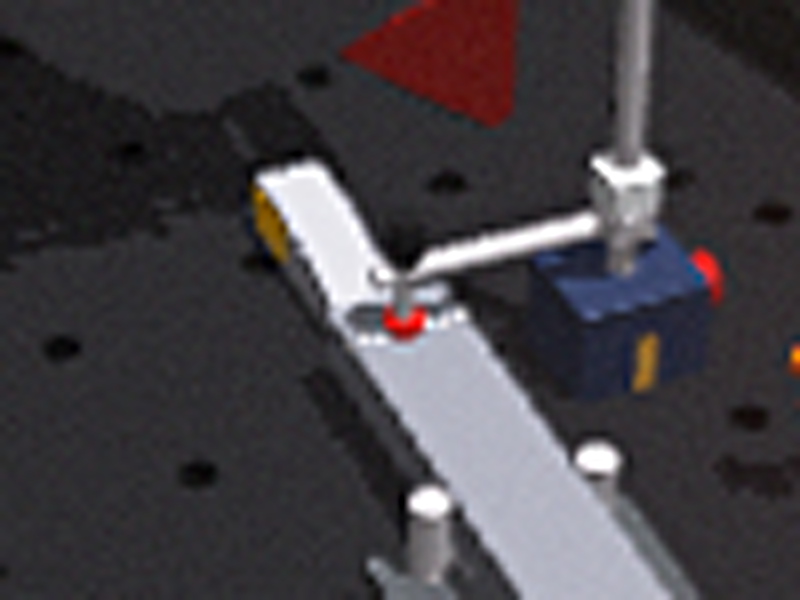

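The side crop shows the wedge released and flat under the free end, the scribed line (360,338) to (465,315) right at the red foot (405,322). Next I go over to the far side of the knob with the fingers shut.

Emit:
servo_tool:
  increments:
    - {"wx": 0, "wy": 0, "wz": -10, "x": -10, "y": 0, "z": -20, "gripper": 1}
    - {"wx": 0, "wy": 0, "wz": -20, "x": -30, "y": 0, "z": -20, "gripper": 1}
    - {"wx": 0, "wy": 0, "wz": -30, "x": -50, "y": 1, "z": -20, "gripper": 1}
    - {"wx": 0, "wy": 0, "wz": -40, "x": -70, "y": 1, "z": -20, "gripper": 1}
    - {"wx": 0, "wy": 0, "wz": -50, "x": -90, "y": 1, "z": -20, "gripper": 1}
    - {"wx": 0, "wy": 0, "wz": -60, "x": -110, "y": 1, "z": -20, "gripper": 1}
    - {"wx": 0, "wy": 0, "wz": -70, "x": -130, "y": 2, "z": -20, "gripper": 1}
    - {"wx": 0, "wy": 0, "wz": -80, "x": -150, "y": 2, "z": -20, "gripper": 1}
    - {"wx": 0, "wy": 0, "wz": -90, "x": -162, "y": 2, "z": -20, "gripper": 1}
    - {"wx": 0, "wy": 0, "wz": -100, "x": -162, "y": 2, "z": -20, "gripper": 1}
    - {"wx": 0, "wy": 0, "wz": -110, "x": -162, "y": 2, "z": -20, "gripper": 1}
    - {"wx": 0, "wy": 0, "wz": -117, "x": -162, "y": 2, "z": -20, "gripper": 1}

```text
t: 26.88
tcp_pos: [0.5871, -0.0569, 0.1704]
orientation: [3.138, 0.007, -2.898]
force: [-0.6, 0.8, 0.2]
finger_gap: 0.007
```

```bash
python3 - <<'E'
from plan import *
show([-27],.079)
s=robot.read_state();print(s["orientation"],s["finger_gap"])
E
```

```text
[ 0.5871 -0.0569  0.1704] -2.898 [-0.6  0.8  0.2]
-27 x -2.1 y -0.7 z 91.4 wz 0.2
[ 3.13794873  0.00719832 -2.89843875] 0.006844567823844673
```

Emit:
servo_tool:
  increments:
    - {"wx": 0, "wy": 0, "wz": 0, "x": -2, "y": 0, "z": 40, "gripper": 1}
    - {"wx": 0, "wy": 0, "wz": 0, "x": -2, "y": 0, "z": 75, "gripper": 1}
    - {"wx": 0, "wy": 0, "wz": 0, "x": -2, "y": 0, "z": 90, "gripper": 1}
    - {"wx": 0, "wy": 0, "wz": 0, "x": -2, "y": 0, "z": 90, "gripper": 1}

```text
t: 27.38
tcp_pos: [0.589, -0.0558, 0.0797]
orientation: [3.137, 0.005, -2.898]
force: [-0.7, -0.0, 0.1]
finger_gap: 0.004
```

```bash
python3 - <<'E'
from plan import *
show(range(-24,68,8),.080)
E
```

```text
[ 0.589  -0.0558  0.0797] -2.898 [-0.7 -0.   0.1]
-24 x -0.1 y 3.8 z -0.3 wz 3.2
-16 x -1.8 y 17.2 z -0.3 wz 11.2
-8 x -5.4 y 30.2 z -0.3 wz 19.2
0 x -10.7 y 42.7 z -0.3 wz 27.2
8 x -17.7 y 54.3 z -0.3 wz 35.2
16 x -26.3 y 64.7 z -0.3 wz 43.2
24 x -36.2 y 73.9 z -0.3 wz 51.2
32 x -47.3 y 81.7 z -0.3 wz 59.2
40 x -59.4 y 87.8 z -0.3 wz 67.2
48 x -72.2 y 92.1 z -0.3 wz 75.2
56 x -85.5 y 94.7 z -0.3 wz 83.2
64 x -99.0 y 95.4 z -0.3 wz 91.2
```

Emit:
servo_tool:
  increments:
    - {"wx": 0, "wy": 0, "wz": 3, "x": 0, "y": 4, "z": 0, "gripper": 1}
    - {"wx": 0, "wy": 0, "wz": 11, "x": -2, "y": 17, "z": 0, "gripper": 1}
    - {"wx": 0, "wy": 0, "wz": 15, "x": -3.5, "y": 24, "z": 0, "gripper": 1}
    - {"wx": 0, "wy": 0, "wz": 19, "x": -5.4, "y": 30, "z": 0, "gripper": 1}
    - {"wx": 0, "wy": 0, "wz": 23, "x": -8, "y": 36.5, "z": 0, "gripper": 1}
    - {"wx": 0, "wy": 0, "wz": 27, "x": -10.7, "y": 42.7, "z": 0, "gripper": 1}

```text
t: 28.12
tcp_pos: [0.5899, -0.0118, 0.0814]
orientation: [3.135, 0.005, 2.911]
force: [0.4, -1.3, -0.7]
finger_gap: 0.007
```

```bash
python3 - <<'E'
from plan import *
show(range(0,73,8),.080)
E
```

```text
[ 0.5899 -0.0118  0.0814] 2.911 [ 0.4 -1.3 -0.7]
0 x 0.8 y -0.2 z 1.4 wz 0.1
8 x -0.2 y 13.3 z 1.4 wz 8.1
16 x -3.0 y 26.6 z 1.4 wz 16.1
24 x -7.6 y 39.3 z 1.4 wz 24.1
32 x -14.0 y 51.2 z 1.4 wz 32.1
40 x -22.0 y 62.1 z 1.4 wz 40.1
48 x -31.4 y 71.9 z 1.4 wz 48.1
56 x -42.0 y 80.2 z 1.4 wz 56.1
64 x -53.8 y 87.0 z 1.4 wz 64.1
72 x -66.3 y 92.0 z 1.4 wz 72.1
```

Force is -1.3 N against the push, about 0.1 N m over 95 mm, so it's pushing the knob. I'll continue the swing.

Emit:
servo_tool:
  increments:
    - {"wx": 0, "wy": 0, "wz": 8, "x": 0, "y": 13, "z": 1, "gripper": 1}
    - {"wx": 0, "wy": 0, "wz": 16, "x": -3, "y": 26.5, "z": 1, "gripper": 1}
    - {"wx": 0, "wy": 0, "wz": 24, "x": -7.5, "y": 39.3, "z": 1, "gripper": 1}
    - {"wx": 0, "wy": 0, "wz": 32, "x": -14, "y": 51, "z": 1, "gripper": 1}
    - {"wx": 0, "wy": 0, "wz": 40, "x": -22, "y": 62, "z": 1, "gripper": 1}
    - {"wx": 0, "wy": 0, "wz": 48, "x": -31.5, "y": 72, "z": 1, "gripper": 1}
    - {"wx": 0, "wy": 0, "wz": 56, "x": -42, "y": 80, "z": 1, "gripper": 1}
    - {"wx": 0, "wy": 0, "wz": 64, "x": -54, "y": 87, "z": 1, "gripper": 1}
    - {"wx": 0, "wy": 0, "wz": 72, "x": -66, "y": 92, "z": 1, "gripper": 1}
    - {"wx": 0, "wy": 0, "wz": 72, "x": -66, "y": 92, "z": 1, "gripper": 1}

```text
t: 29.38
tcp_pos: [0.6762, 0.0628, 0.0826]
orientation: [3.133, -0.005, 1.655]
force: [0.4, -0.5, 0.3]
finger_gap: 0.001
```

Emit:
servo_tool:
  increments:
    - {"wx": 0, "wy": 0, "wz": 0, "x": 0, "y": -12, "z": 0, "gripper": 1}
    - {"wx": 0, "wy": 0, "wz": 0, "x": 0, "y": -15, "z": -50, "gripper": 1}
    - {"wx": 0, "wy": 0, "wz": 0, "x": 0, "y": -15, "z": -110, "gripper": 1}
    - {"wx": 0, "wy": 0, "wz": 0, "x": 0, "y": -15, "z": -170, "gripper": 1}
    - {"wx": 0, "wy": 0, "wz": 0, "x": 0, "y": -15, "z": -180, "gripper": 1}

```text
t: 30.0
tcp_pos: [0.6605, 0.0605, 0.2676]
orientation: [3.126, -0.004, 1.658]
force: [-0.7, -0.8, -1.3]
finger_gap: 0.002
```

```bash
python3 - <<'E'
from plan import *
show([],.08)
I,D=robot.snapshot("side")
cv2.imwrite("pics/side6.png",cv2.resize(I[140:275,220:400],(800,600),interpolation=cv2.INTER_CUBIC))
E
```

```text
[0.6605 0.0605 0.2676] 1.658 [-0.7 -0.8 -1.3]
```

View pics/side6.png

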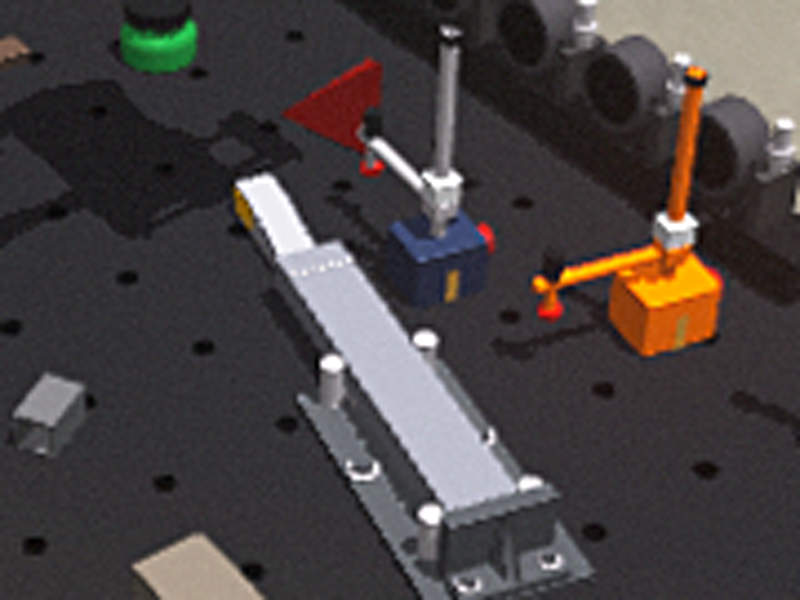

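The last side crop shows the arm swung out, with the red foot at (372,165) well past the free end. The tube is up on the wedge (318,265) and nothing is touched. I'm handing in.

```bash
python3 -c "
from workcell import robot
print(robot.finish_job(), robot.read_state()['t'])"
```

```text
the job is handed in; nothing more can be done
the job is handed in; nothing more can be done
```

The job is handed in. I drove the yellow-heeled wedge under the tube's free end until the tube met the gauge foot, released it, and swung the gauge arm out with shut fingers against the knob. No verdict came back.

- **Contact by feel:** the push stayed at about 5 to 7.7 N on the way in. It then rose to between 10.3 and 11.2 N, and the wedge stopped advancing. From that I estimate about 4 N on the gauge. That is worked out from the wrist force, not measured directly.
- **After release:** in the side view the scribed line sits right at the red foot. The camera shows this only to about 1 to 2 mm, so the 1.5 mm height tolerance is not confirmed by measurement.
- **Final picture:** the tube is up on the wedge and the arm is swung out by roughly 80 degrees, reckoned from where the fingers ended. The robot is clear, with the tool at about 0.27 m. The bystanders in that view look unmoved, but I did not measure them.
- **Time:** about 30 s of the 69 s. No check failed.

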